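Seat a malt-mill roller in the V-block

ROBOT

A 7-joint arm with a two-finger parallel gripper is mounted at the origin on a cart in front of the work surface, level with it; the furniture and walls round the work are solid. World frame = base frame: x ahead of the robot, y to its left, z up, the work surface at z = 0. Lengths are in mm, angles in rad, forces in N, time in s.
With the tool pointing down it reaches from about 400 to 850 mm from the base axis. Payload 4.5 kg.
Tool frame: the origin (TCP) lies at the very end of the fingers, on their centre line; the grasp point (between the pads) lies 19 mm behind it; z points along the fingers, y is the line along which they close (so a half turn about z gives the same grasp; the last joint's range is limited). The gripper opens to 85 mm and grips with 20 to 120 N. Pads are 22 mm wide; open, the fingers measure 114 mm over their backs; the gripper's body (76 mm by 85 mm) begins 54 mm behind the grasp point. The pads swing forward as they close: fully open they stand 13 mm farther back than shut.
Start: joints at [-1.291, 0.689, -0.195, 1.565, 0.157, 0.902, -0.215], TCP at [152.061, 606.244, 231.317] pointing down, gripper open.
Joint ranges: [-3.01, 3.01], [-0.46, 2.08], [-1.47, 1.51], [0.13, 2.56], [-1, 4.14], [0.04, 2.09], [-2.66, 2.66]. Speed limits (rad/s): [2.57, 2.57, 3.14, 3.14, 3.14, 3.14, 3.14].

INTERFACE

Orientations are given as a unit quaternion [x, y, z, w].
In Python, from workcell import bot gives the robot as it stands.
- The arm moves only by the shell command python3 -m jog 'ROWS'. ROWS is JSON, a list of rows, each an object of numbers: "rx", "ry", "rz": the turn, a rotation vector about the tool's x, y, z normalised to -1 to 1, where 1 is pi rad; "tx", "ty", "tz": the shift along the tool's x, y, z normalised to -1 to 1, where 1 is 250 mm; "claw": the finger opening in mm, from 0 to 85.4. In form: [{"rx": .., "ry": .., "rz": .., "tx": .., "ty": .., "tz": .., "claw": ..}, ...]. A call has 1 to 12 rows; each row shifts and turns the commanded pose from where the row before left it, along the tool's axes as they then stand; what a row does not reach is not made up. A row lasts 1/8 s, in which the tool goes at most 62.5 mm and 10.7 degrees, less where a joint would pass 70% of its speed; a pose out of reach is approached as far as the arm can. A call with a number of a shift or a turn outside -1 to 1 is refused whole. A call with a gripper value outside its range is refused whole. The fingers move at their own pace and stop on an object; the grip force is fixed at half the most. Time passes only in rows, so rows that do not move let the fingers close. It gives the time, the measured TCP pose, the force, the opening and the grip force at its end, in the units of the state.
- bot.read_state(): the state, without advancing time (a new reading comes with each control period).
- bot.read_camera(name): name is "scene" or "side" or "wrist"; returns the picture (420x560x3 uint8, red, green, blue); there is no depth.
- bot.get_calibration(name): a dict with "camera_matrix" (3x3 intrinsics, pixels), "k1" (the pictures are not rectified: a ray, as slopes to the right and down, at radius r is drawn at 1 + k1 r^2 times it, then the intrinsics apply), "eye" and "attitude" of the camera in the world. Camera axes: x right, y up, looking along -z (the intrinsics and any distortion apply to the point x, -y, -z); pixel columns grow to the right and rows downward; lengths in mm; the calibration is good to about 2 mm. A picture is of the moment at which its call begins: read the wrist's pose just before it. get_calibration takes no time and is no camera call; for the wrist camera it gives the pose at the moment of the call.
- bot.close_job(): hands the job in; it is judged then, once.
Trained networks look in the newest picture that a camera, given by its name, has taken for a name from the list of things; names that differ only in an ending like _2 or _b are one class to them, and where a whole thing is asked for, a point or a joint stands for the part that bears it (a point fixed in the world has none). Each returns a list of dicts, best first, with "confidence" (0 to 1); they miss things now and then, are a little off and sometimes report something else, mostly with a low value. They report only what shows in the picture. A call takes as long as a camera call. They do not tell look-alikes from the thing itself.
- bot.search_frame(camera, query): "pixel" ([row, column] in pixels, amid what is visible of it).
- bot.trace(camera, query): "mask" (420x560 bool, what is visible of it) and "pixel" ([row, column] in pixels, amid what is visible of it).
- bot.mark_of(camera, query): "pixel" ([row, column] in pixels: a listed point, or the origin of a listed thing).
The state is a dict: "time_s": time; "joint_positions": joint angles; "qvel": joint speeds; "effort": joint torques, N m; "eef_pos": TCP position; "orientation": TCP orientation; "force": force on the tool from outside, world axes, zero at the start; "torque": the same for the moment, N m; "grip_width": opening from 0.0 (shut) to 1.0 (fully open); "grasp_force": force on a finger pad.
Only numpy, scipy, OpenCV 4.12 (cv2) and the standard library are available. Lean on these libraries where they do the work, as an engineer would, in place of code of your own. Each camera call takes 0.05 s, during which the arm holds its last target. There are 200 camera calls.

TASK

Take the bare steel malt-mill roller and lower it gently into the blue V-block stand so that its round body lies along both V notches, centred between them lengthways, ready for gauging. Do not drop it in, let go of it there, and leave the orange-covered roller where it lies.

Things in the scene. Friction and masses are not known exactly. Their poses are not given: they have to be found in the camera images.
- steel_roller_center (a point): Centre of the bare grey steel roller with fine lengthwise flutes, loose on the table (0.4 kg or so), axis level (its own x), 16 mm up. Round body 32 mm in diameter, 116 mm long, centred here; at each end a dark hexagonal collar 7 mm thick, 32 mm across flats (37 across corners; it keeps the roller from rolling), then a journal 14 mm in diameter, 12 mm long: 154 mm in all, both ends alike.
- orange_roller_center (a point): Centre of the other roller: same shape and size, also loose and lying on the table, but its round body is covered in plain orange plastic. It stays where it is.
- seat (a point): Where the centre of a seated roller comes to lie: 52.6 mm above the table, on the line of the two V notches, half-way between them. x runs along the notches, y across, z up. The roller goes in either way round; its hexagonal collars (58 to 65 mm from its centre) stay outside the cheeks.
- vblock: Blue V-block stand, fixed; origin at the centre of its underside, axes as the seat. Base plate 124 (x) by 80 (y) by 12 mm with two upright cheeks at x from 30 to 44 mm either side, 80 mm wide, 60 mm high. Each has a 90 degree V, bare metal flanks, 60 mm wide at the mouth, bottom 30 mm above the table. The 60 mm gap between the cheeks is open down to the base plate, for fingers.
Not all that is in view belongs to the job. What is shaped like the part that bears steel_roller_center but yellow is not meant.

How it is judged (in metres and radians):
At the end, for the whole second after the job is handed in: The steel roller rests released and still in both V notches: its centre within 14 mm of the seat point along the notches, 10 mm across and 6 mm in height, its axis within 10 degrees of the notches' line; the orange roller is within 30 mm of where it began (x of steel_roller_center in the frame of seat between -0.014 and 0.014 m and y of steel_roller_center in the frame of seat between -0.01 and 0.01 m and z of steel_roller_center in the frame of seat between -0.006 and 0.006 m and angle between the x axis of steel_roller_center and the x axis of seat, either way round below 0.175 rad and linear speed of steel_roller below 0.03 m/s and distance of orange_roller_center from where it was at the start of the episode below 0.03 m); the robot touches nothing.
It fails at once if the steel roller is dropped or thrown into the V-block (faster than 0.45 m/s within 30 mm of its seat) (distance between steel_roller_center and seat below 0.03 m and linear speed of steel_roller above 0.45 m/s).
It fails at once if the orange roller is moved by more than 30 mm (distance of orange_roller_center from where it was at the start of the episode above 0.03 m).
It also fails if it takes over 38 s, if anything falls off the work surface, if the arm or the gripper's body presses on something with over 40 N, if the wrist force passes 120 N, or if a joint passes its speed limit or range.

## Working session

There is one attempt and no reset: what is moved stays moved. The work goes in short steps, Python scripts to look and compute and a shell command to move; the robot and the scene stay as the last step left them, time stands still between calls to the robot, and variables do not carry over. Pictures are saved under pics/ and viewed, at most 10 in all, crops included, and the job is handed in when it is done.

```bash
mkdir -p pics
cat > h.py <<'E'
import numpy as np, cv2
from scipy.spatial.transform import Rotation as R
from workcell import bot
def att(c):
    a=np.array(c["attitude"],float)
    return R.from_quat(a).as_matrix() if a.size==4 else a.reshape(3,3)
def ray(c,px):
    K=np.array(c["camera_matrix"]);k=c["k1"]
    d=np.array([(px[1]-K[0,2])/K[0,0],(px[0]-K[1,2])/K[1,1]]);u=d.copy()
    for _ in range(20): u=d/(1+k*(u@u))
    return att(c)@np.array([u[0],-u[1],-1])
def onz(c,px,z):
    v=ray(c,px);e=np.array(c["eye"]);return e+v*(z-e[2])/v[2]
def proj(c,P):
    K=np.array(c["camera_matrix"]);q=att(c).T@(np.array(P)-c["eye"]);u=np.array([q[0],-q[1]])/-q[2]
    u=u*(1+c["k1"]*(u@u));return [K[1,1]*u[1]+K[1,2],K[0,0]*u[0]+K[0,2]]
def save(n,im): cv2.imwrite(f"pics/{n}.png",cv2.cvtColor(im,cv2.COLOR_RGB2BGR))
E
python3 - <<'E'
from h import *
print(bot.read_state()["eef_pos"],bot.read_state()["orientation"])
ims=[]
for n in ["scene","side"]:
    im=bot.read_camera(n);ims.append(im);c=bot.get_calibration(n);print(n,c)
    for q,z in [("steel_roller_center",16),("orange_roller_center",16),("seat",52.6),("vblock",0)]:
        for d in bot.mark_of(n,q): print(q,np.round(d["pixel"]),round(d["confidence"],2),np.round(onz(c,d["pixel"],z)))
    save("a_"+n,im)
E
```

```text
[151.96499168 605.5362087  230.46273568] [ 1.22553163e-01  9.92461480e-01 -9.65136338e-04 -4.96978967e-05]
scene {'camera_matrix': array([[467.14530675,   0.        , 277.9236666 ],
       [  0.        , 467.14530675, 201.88571676],
       [  0.        ,   0.        ,   1.        ]]), 'k1': -0.022137007845065546, 'eye': array([ 125.71066733, -879.1651707 ,  600.37904987]), 'attitude': array([ 0.50271933, -0.12599686, -0.18647379,  0.834641  ])}
steel_roller_center [227. 302.] 0.62 [624. -21.  16.]
steel_roller_center [202. 259.] 0.6 [580. 140.  16.]
orange_roller_center [184. 220.] 0.64 [524. 287.  16.]
seat [282. 327.] 0.73 [ 538. -278.   53.]
seat [301. 325.] 0.48 [ 505. -324.   53.]
vblock [302. 325.] 0.71 [ 541. -272.    0.]
side {'camera_matrix': array([[408.23257715,   0.        , 280.24638067],
       [  0.        , 408.23257715, 197.45182375],
       [  0.        ,   0.        ,   1.        ]]), 'k1': -0.0363615647087309, 'eye': array([ 440.72761745, -800.23421343,  593.58320932]), 'attitude': array([ 0.47356555, -0.02989831, -0.077925  ,  0.87679499])}
steel_roller_center [189. 279.] 0.84 [578. 108.  16.]
steel_roller_center [216. 304.] 0.8 [615. -24.  16.]
orange_roller_center [161. 251.] 0.78 [522. 282.  16.]
seat [287. 290.] 0.89 [ 534. -283.   53.]
vblock [306. 291.] 0.83 [ 535. -280.    0.]
```

Run:
```python
from h import *
im=bot.read_camera("side")
save("b",cv2.resize(im[120:350,140:440],(782,600),interpolation=cv2.INTER_CUBIC))
for q in ["steel_roller_center","vblock","orange_roller_center"]:
    for d in bot.trace("side",q):
        m=d["mask"].astype(np.uint8);print(q,d["confidence"],d["pixel"],m.sum(),cv2.minAreaRect(cv2.findNonZero(m)))
```

```text
steel_roller_center 0.82 [189.8, 277.0] 554 ((276.42095947265625, 186.8793487548828), (13.873717308044434, 47.44753646850586), 56.768287658691406)
steel_roller_center 0.7 [217.1, 305.5] 809 ((304.6625061035156, 215.8270263671875), (14.443145751953125, 63.6268196105957), 83.0189437866211)
vblock 0.95 [301.2, 290.6] 2605 ((291.82611083984375, 294.6218566894531), (68.7495346069336, 53.14717102050781), 7.495856761932373)
orange_roller_center 0.57 [162.5, 250.0] 501 ((250.5, 163.0), (51.0, 12.0), 0.0)
```

View pics/b.png

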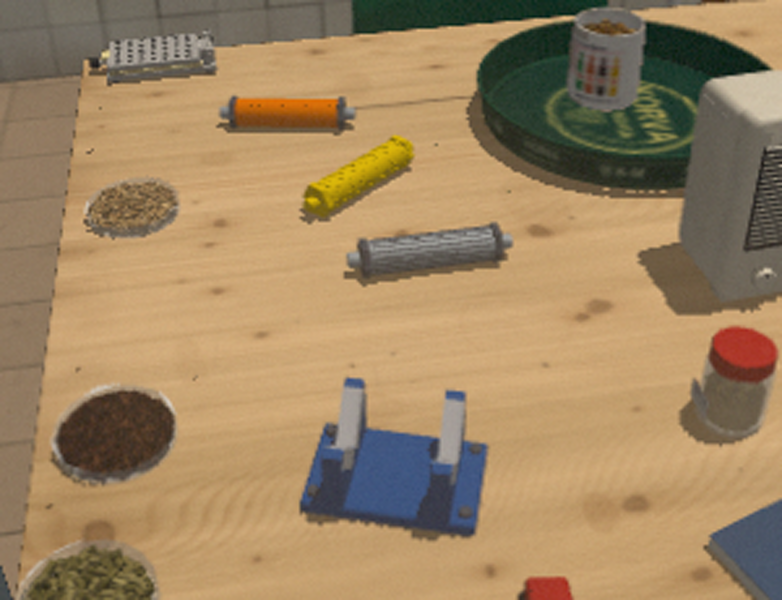

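View pics/a_scene.png

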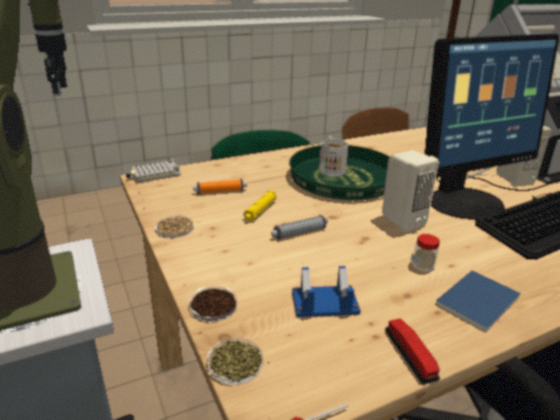

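Candidates (side picture): grey fluted at (216,304), yellow at (189,279), orange at (161,251). The grey one with dark collars is the bare steel roller; the crop confirms it. The blue V-block is at (301,291).

Run:
```python
from h import *
c=bot.get_calibration("side")
f=lambda x,y,z:onz(c,[120+y/2.607,140+x/2.607],z)
a,b=f(352,260,16),f(508,241,16);print("roller",a,b,(a+b)/2,np.linalg.norm(b-a),np.degrees(np.arctan2(*(b-a)[1::-1])))
P=[f(302,508,6),f(473,533,6),f(487,445,12),f(327,425,12)]
for p in P: print(p)
print("v ang",[np.degrees(np.arctan2(*(y-x)[1::-1])) for x,y in [(P[0],P[1]),(P[3],P[2]),(P[0],P[3]),(P[1],P[2])]],np.mean(P,0))
s=bot.read_state();print(s["eef_pos"],R.from_quat(s["orientation"]).as_matrix().round(3).tolist())
cw=bot.get_calibration("wrist");print(cw["eye"],att(cw)[:,2],cw["camera_matrix"][0])
```

```text
roller [545.27533773 -25.14100317  16.        ] [692.52683222 -23.95351145  16.        ] [618.90108497 -24.54725731  16.        ] 147.2562826052064 0.4620448124283692
[ 467.41086535 -293.98942331    6.        ]
[ 579.7532459  -337.03683311    6.        ]
[ 608.28859208 -265.50291402   12.        ]
[ 495.04856456 -223.23115922   12.        ]
v ang [np.float64(-20.96585833183529), np.float64(-20.470271331720927), np.float64(68.66471982868956), np.float64(68.25262141155639)] [ 537.62531697 -279.94008241    9.        ]
[152.08047961 606.23870598 231.33009089] [[-0.97, 0.243, 0.0], [0.243, 0.97, 0.0], [-0.0, 0.0, -1.0]]
[ 87.40014533 622.22963862 372.28985315] [-0.25408544  0.0641358   0.96505294] [344.80131041   0.         280.89022193]
```

```bash
python3 -m jog '[{"tx":-0.1,"ty":-0.08},{"tx":-0.18,"ty":-0.15},{"tx":-0.18,"ty":-0.15},{"tx":-0.18,"ty":-0.15},{"tx":-0.18,"ty":-0.15},{"tx":-0.18,"ty":-0.15},{"tx":-0.18,"ty":-0.15},{"tx":-0.18,"ty":-0.15},{"tx":-0.18,"ty":-0.15},{"tx":-0.18,"ty":-0.15},{"tx":-0.18,"ty":-0.15},{"tx":-0.18,"ty":-0.15}]'
```

```text
$[0]: bad value
```

```bash
python3 -m jog '[{"tx":-0.15,"ty":-0.12},{"tx":-0.12,"ty":-0.1},{"tx":-0.07,"ty":-0.044},{"rz":-0.04},{"rz":-0.038},{"tx":0},{"tx":0}]'
```

```text
$[0]: bad value
```

Run:
```python
from h import *
s=bot.read_state();c=bot.get_calibration("wrist")
print(s["time_s"],s["eef_pos"],s["joint_positions"],s["force"],R.from_quat(s["orientation"]).as_matrix().round(3).tolist())
im=bot.read_camera("wrist");save("w1",im)
for d in bot.mark_of("wrist","steel_roller_center"): print(d["pixel"],d["confidence"],onz(c,d["pixel"],16))
for d in bot.trace("wrist","steel_roller_center"):
    m=d["mask"].astype(np.uint8);r=cv2.minAreaRect(cv2.findNonZero(m));b=cv2.boxPoints(r)
    e=sorted([(np.linalg.norm(b[i]-b[i-1]),(b[i]+b[i-1])/2) for i in range(4)],key=lambda t:t[0])[:2]
    A,B=[onz(c,x[1][::-1],16) for x in e];print(d["confidence"],r,A,B,(A+B)/2,np.degrees(np.arctan2(*(B-A)[1::-1])),np.linalg.norm(B-A))
```

```text
0.7 [152.08047961 606.23870598 231.33009089] [-1.29119746  0.68907956 -0.19458769  1.5652966   0.15733881  0.90252095
 -0.21507557] [-1.05048041 -0.56592513 -0.33953139] [[-0.97, 0.243, 0.0], [0.243, 0.97, 0.0], [-0.0, 0.0, -1.0]]
```

View pics/w1.png

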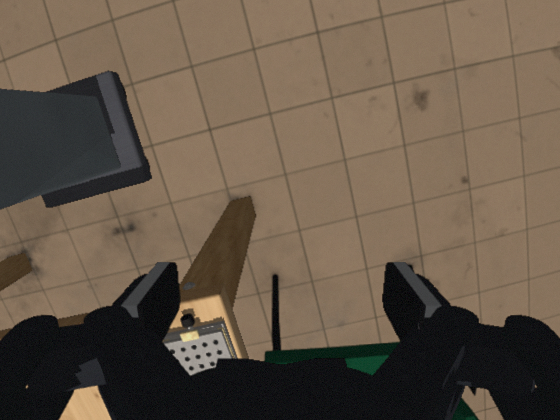

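The call was refused because every field is required. The picture only shows the floor and the open fingers (about columns 150 and 410, row 280) from the start pose.

```bash
python3 -m jog '[{"rx":0,"ry":0,"rz":0,"tx":-0.1,"ty":-0.08,"tz":0,"claw":85},{"rx":0,"ry":0,"rz":0,"tx":-0.18,"ty":-0.15,"tz":0,"claw":85},{"rx":0,"ry":0,"rz":0,"tx":-0.18,"ty":-0.15,"tz":0,"claw":85},{"rx":0,"ry":0,"rz":0,"tx":-0.18,"ty":-0.15,"tz":0,"claw":85},{"rx":0,"ry":0,"rz":0,"tx":-0.18,"ty":-0.15,"tz":0,"claw":85},{"rx":0,"ry":0,"rz":0,"tx":-0.18,"ty":-0.15,"tz":0,"claw":85},{"rx":0,"ry":0,"rz":0,"tx":-0.18,"ty":-0.15,"tz":0,"claw":85},{"rx":0,"ry":0,"rz":0,"tx":-0.18,"ty":-0.15,"tz":0,"claw":85},{"rx":0,"ry":0,"rz":0,"tx":-0.18,"ty":-0.15,"tz":0,"claw":85},{"rx":0,"ry":0,"rz":0,"tx":-0.18,"ty":-0.15,"tz":0,"claw":85},{"rx":0,"ry":0,"rz":0,"tx":-0.18,"ty":-0.15,"tz":0,"claw":85},{"rx":0,"ry":0,"rz":0,"tx":-0.18,"ty":-0.15,"tz":0,"claw":85}]'
```

```text
time_s: 2.35
eef_pos: [552.4, 58.6, 231.5]
orientation: [0.123, 0.992, 0.0, 0.0]
force: [1.4, -0.0, -0.1]
grip_width: 0.996
grasp_force: 0.0
```

```bash
python3 -m jog '[{"rx":0,"ry":0,"rz":0,"tx":-0.17,"ty":-0.13,"tz":0,"claw":85},{"rx":0,"ry":0,"rz":0,"tx":-0.17,"ty":-0.13,"tz":0,"claw":85},{"rx":0,"ry":0,"rz":-0.04,"tx":0,"ty":0,"tz":0,"claw":85},{"rx":0,"ry":0,"rz":-0.04,"tx":0,"ty":0,"tz":0,"claw":85},{"rx":0,"ry":0,"rz":0,"tx":0,"ty":0,"tz":0,"claw":85}]'
cat > look.py <<'E'
from h import *
import sys
s=bot.read_state();c=bot.get_calibration("wrist")
print(s["time_s"],s["eef_pos"],s["joint_positions"],R.from_quat(s["orientation"]).as_matrix().round(3).tolist())
im=bot.read_camera("wrist");save(sys.argv[1],im)
for d in bot.mark_of("wrist","steel_roller_center"): print(d["pixel"],d["confidence"],onz(c,d["pixel"],16))
for d in bot.trace("wrist","steel_roller_center"):
    m=d["mask"].astype(np.uint8);r=cv2.minAreaRect(cv2.findNonZero(m));b=cv2.boxPoints(r)
    e=sorted([(np.linalg.norm(b[i]-b[i-1]),(b[i]+b[i-1])/2) for i in range(4)],key=lambda t:t[0])[:2]
    A,B=[onz(c,x[1][::-1],16) for x in e];print(d["confidence"],r,A,B,(A+B)/2,np.degrees(np.arctan2(*(B-A)[1::-1])),np.linalg.norm(B-A))
print("tcp px",proj(c,s["eef_pos"]))
E
python3 look.py w2
```

```text
time_s: 2.98
eef_pos: [617.8, -23.7, 231.2]
orientation: [-0.002, 1.0, 0.0, -0.0]
force: [0.7, -0.1, -0.0]
grip_width: 0.996
grasp_force: 0.0
2.975 [617.84467307 -23.67956031 231.17631809] [ 0.15884122  0.69304656 -0.35101282  1.58177865  0.27978439  0.91675532
  1.28594199] [[-1.0, -0.004, -0.0], [-0.004, 1.0, 0.001], [0.0, 0.001, -1.0]]
[179.2, 283.4] 0.94 [614.27739393 -21.22262567  16.        ]
[140.8, 418.1] 0.69 [573.2128378  117.65642266  16.        ]
0.74 ((281.0, 177.0), (146.0, 34.0), 90.0) [538.34392108 -23.97132176  16.        ] [693.48372278 -23.48085115  16.        ] [615.91382193 -23.72608646  16.        ] 0.18113857185787824 155.14057700521894
0.74 ((417.0048828125, 139.1439208984375), (146.1345977783203, 36.2990608215332), 57.094757080078125) [512.12654368  71.03803538  16.        ] [636.34714273 167.42807426  16.        ] [574.2368432  119.23305482  16.        ] 37.80998137745754 157.2316661043707
0.74 ((36.32884216308594, 102.05377197265625), (94.98762512207031, 122.06364440917969), 13.523159980773926) [ 593.62417224 -305.89725904   16.        ] [ 474.11741042 -255.76966845   16.        ] [ 533.87079133 -280.83346374   16.        ] 157.24419148082268 129.59414129272275
0.67 ((554.22802734375, 95.64071655273438), (34.52190017700195, 133.71278381347656), 17.650123596191406) [589.8556094 250.7328121  16.       ] [455.6348811  279.76454202  16.        ] [522.74524525 265.24867706  16.        ] 167.79503240048868 137.32459811559394
tcp px [np.float64(271.5807442155103), np.float64(281.354291237876)]
```

View pics/w2.png

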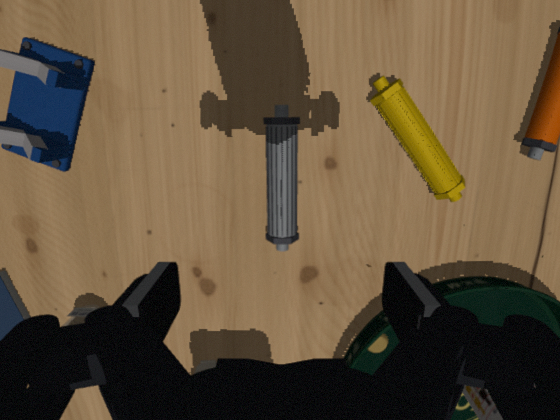

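The target roller lies at (177,281), its axis vertical in the picture, between the fingers and clear of the yellow one. Its measured length of 155 mm agrees with the given 154. Next I descend and grip.

```bash
python3 -m jog '[{"rx":0,"ry":0,"rz":0,"tx":0.008,"ty":0,"tz":0.1,"claw":85},{"rx":0,"ry":0,"rz":0,"tx":0,"ty":0,"tz":0.17,"claw":85},{"rx":0,"ry":0,"rz":0,"tx":0,"ty":0,"tz":0.17,"claw":85},{"rx":0,"ry":0,"rz":0,"tx":0,"ty":0,"tz":0.17,"claw":85},{"rx":0,"ry":0,"rz":0,"tx":0,"ty":0,"tz":0.15,"claw":85},{"rx":0,"ry":0,"rz":0,"tx":0,"ty":0,"tz":0.08,"claw":70},{"rx":0,"ry":0,"rz":0,"tx":0,"ty":0,"tz":0.04,"claw":60},{"rx":0,"ry":0,"rz":0,"tx":0,"ty":0,"tz":0.016,"claw":50},{"rx":0,"ry":0,"rz":0,"tx":0,"ty":0,"tz":0.01,"claw":45}]'
```

```text
time_s: 4.25
eef_pos: [616.7, -23.5, 5.7]
orientation: [-0.003, 1.0, 0.0, 0.001]
force: [0.6, 0.3, -0.0]
grip_width: 0.528
grasp_force: 0.0
```

```bash
python3 -m jog '[{"rx":0,"ry":0,"rz":0,"tx":0,"ty":0,"tz":0,"claw":35},{"rx":0,"ry":0,"rz":0,"tx":0,"ty":0,"tz":0,"claw":25},{"rx":0,"ry":0,"rz":0,"tx":0,"ty":0,"tz":0,"claw":10},{"rx":0,"ry":0,"rz":0,"tx":0,"ty":0,"tz":0,"claw":0},{"rx":0,"ry":0,"rz":0,"tx":0,"ty":0,"tz":0,"claw":0},{"rx":0,"ry":0,"rz":0,"tx":0,"ty":0,"tz":0,"claw":0},{"rx":0,"ry":0,"rz":0,"tx":0,"ty":0,"tz":0,"claw":0}]'
```

```text
time_s: 5.12
eef_pos: [616.4, -23.3, 5.8]
orientation: [-0.003, 1.0, 0.0, 0.001]
force: [-0.8, 0.6, 5.7]
grip_width: 0.353
grasp_force: 59.4
```

```bash
python3 -m jog '[{"rx":0,"ry":0,"rz":0,"tx":0,"ty":0,"tz":-0.06,"claw":0},{"rx":0,"ry":0,"rz":0,"tx":0,"ty":0,"tz":-0.14,"claw":0},{"rx":0,"ry":0,"rz":0,"tx":0,"ty":0,"tz":-0.2,"claw":0},{"rx":0,"ry":0,"rz":0,"tx":0,"ty":0,"tz":-0.2,"claw":0},{"rx":0,"ry":0,"rz":0,"tx":0.05,"ty":-0.14,"tz":0,"claw":0},{"rx":0,"ry":0,"rz":0,"tx":0.07,"ty":-0.2,"tz":0,"claw":0},{"rx":0,"ry":0,"rz":0,"tx":0.07,"ty":-0.2,"tz":0,"claw":0},{"rx":0,"ry":0,"rz":0,"tx":0.07,"ty":-0.2,"tz":0,"claw":0},{"rx":0,"ry":0,"rz":0,"tx":0.05,"ty":-0.2,"tz":0,"claw":0},{"rx":0,"ry":0,"rz":0,"tx":0,"ty":-0.08,"tz":0,"claw":0},{"rx":0,"ry":0,"rz":0.05,"tx":0,"ty":0,"tz":0,"claw":0},{"rx":0,"ry":0,"rz":0.05,"tx":0,"ty":0,"tz":0,"claw":0}]'
python3 -m jog '[{"rx":0,"ry":0,"rz":0.017,"tx":0,"ty":0,"tz":0,"claw":0},{"rx":0,"ry":0,"rz":0,"tx":0,"ty":0,"tz":0,"claw":0}]'
python3 - <<'E'
from h import *
s=bot.read_state();Rm=R.from_quat(s["orientation"]).as_matrix();print(s["eef_pos"],Rm.round(3).tolist())
c=bot.get_calibration("wrist");im=bot.read_camera("wrist");save("w3",im)
for q,z in [("seat",52.6),("vblock",0)]:
    for d in bot.mark_of("wrist",q): print(q,d["pixel"],d["confidence"],onz(c,d["pixel"],z))
E
```

```text
time_s: 6.62
eef_pos: [539.7, -278.2, 154.8]
orientation: [0.156, 0.988, 0.001, -0.0]
force: [0.2, 0.8, -4.2]
grip_width: 0.353
grasp_force: 60.3
time_s: 6.88
eef_pos: [539.9, -277.9, 154.9]
orientation: [0.179, 0.984, 0.0, -0.0]
force: [-0.1, -0.4, -3.8]
grip_width: 0.345
grasp_force: 60.3
[ 539.93631725 -277.86392616  154.88047659] [[-0.936, 0.352, -0.0], [0.352, 0.936, 0.001], [0.0, 0.001, -1.0]]
```

View pics/w3.png

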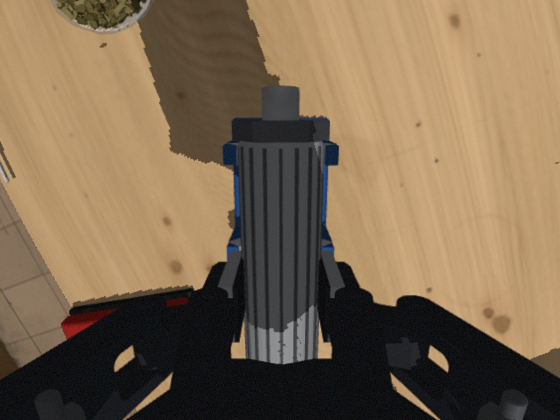

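The block is centred under the tool: the cheek edges at columns 224 and 338 and the plate edges at 235 and 330 both centre on 281, and it looks parallel to the roller. I'll check the lengthways position from the edges at rows 118 and 142 and the journal tip at row 87.

Run:
```python
from h import *
s=bot.read_state();Rm=R.from_quat(s["orientation"]).as_matrix();c=bot.get_calibration("wrist");T=np.array(s["eef_pos"])
t=lambda px,z:(Rm.T@(onz(c,px,z)-T))[:2].round(1)
print("plate edge (62)",t([118,281],12)); print("cheek top outer (44)",t([142,224],60),t([142,338],60)); print("inner(30)",t([164,281],60))
print("near cheek(-30)",t([238,228],60),t([238,333],60))
zr=T[2]+10;print("journal tip (77)",t([87,281],zr+7),"collar outer(65)",t([122,281],zr+18))
cs=bot.get_calibration("side");im=bot.read_camera("side")
for q,z in [("seat",52.6),("vblock",0)]:
    for d in bot.mark_of("side",q): print(q,d["pixel"],d["confidence"],(Rm.T@(onz(cs,d["pixel"],z)-T)).round(1))
for d in bot.mark_of("side","steel_roller_center"): print(d["pixel"],d["confidence"],(Rm.T@(onz(cs,d["pixel"],zr)-T)).round(1))
save("s3",cv2.resize(im[210:350,190:390],(800,560),interpolation=cv2.INTER_CUBIC))
```

```text
plate edge (62) [65.9 -0.2]
cheek top outer (44) [ 50.3 -38.8] [50.3 38.3]
inner(30) [35.3 -0.3]
near cheek(-30) [-18.4 -38.8] [-18.4  37.5]
journal tip (77) [76.7 -0.2] collar outer(65) [65.  -0.2]
seat [285.4, 290.3] 0.72 [  4.8  -1.2 102.2]
vblock [305.5, 290.9] 0.77 [  3.9  -1.7 154.8]
[238.5, 293.9] 0.81 [ -2.5  -3.3 -10. ]
[189.5, 282.3] 0.75 [ 45.3 142.9  -9.9]
```

View pics/s3.png

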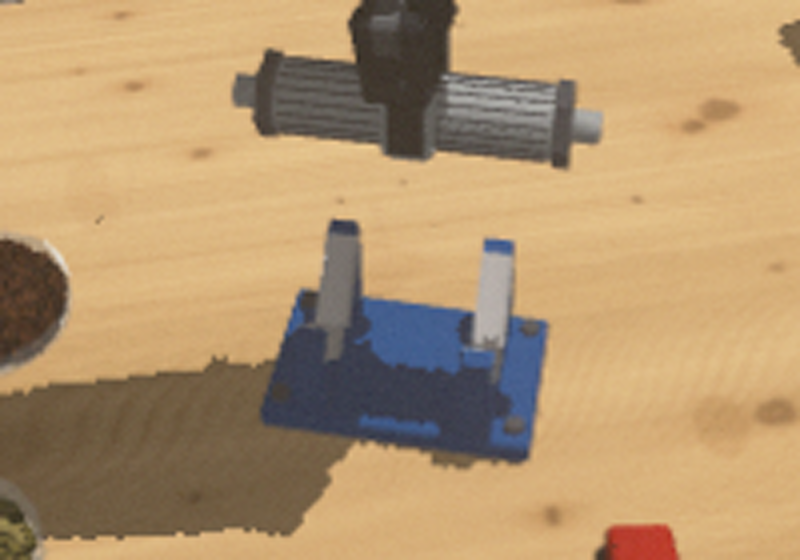

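The picture shows the roller level and parallel above the two cheeks. The block sits about 5 mm further along tool +x (five readings agree) and the roller is centred in the fingers. I shift 5 mm and lower.

```bash
python3 -m jog '[{"rx":0,"ry":0,"rz":0,"tx":0.02,"ty":0,"tz":0,"claw":0},{"rx":0,"ry":0,"rz":0,"tx":0,"ty":0,"tz":0.08,"claw":0},{"rx":0,"ry":0,"rz":0,"tx":0,"ty":0,"tz":0.12,"claw":0},{"rx":0,"ry":0,"rz":0,"tx":0,"ty":0,"tz":0.1,"claw":0},{"rx":0,"ry":0,"rz":0,"tx":0,"ty":0,"tz":0.04,"claw":0},{"rx":0,"ry":0,"rz":0,"tx":0,"ty":0,"tz":0.03,"claw":0},{"rx":0,"ry":0,"rz":0,"tx":0,"ty":0,"tz":0.02,"claw":0},{"rx":0,"ry":0,"rz":0,"tx":0,"ty":0,"tz":0.02,"claw":0},{"rx":0,"ry":0,"rz":0,"tx":0,"ty":0,"tz":0.012,"claw":0},{"rx":0,"ry":0,"rz":0,"tx":0,"ty":0,"tz":0.012,"claw":0},{"rx":0,"ry":0,"rz":0,"tx":0,"ty":0,"tz":0,"claw":0}]'
```

```text
time_s: 8.6
eef_pos: [535.0, -277.1, 46.1]
orientation: [0.18, 0.984, 0.0, -0.0]
force: [-0.1, 0.4, -4.2]
grip_width: 0.351
grasp_force: 60.3
```

```bash
python3 -m jog '[{"rx":0,"ry":0,"rz":0,"tx":0,"ty":0,"tz":0.008,"claw":0},{"rx":0,"ry":0,"rz":0,"tx":0,"ty":0,"tz":0.006,"claw":0},{"rx":0,"ry":0,"rz":0,"tx":0,"ty":0,"tz":0,"claw":0}]'
```

```text
time_s: 8.98
eef_pos: [535.3, -276.9, 42.8]
orientation: [0.18, 0.984, 0.0, 0.0]
force: [0.5, 0.1, -4.0]
grip_width: 0.35
grasp_force: 60.6
```

```bash
python3 -m jog '[{"rx":0,"ry":0,"rz":0,"tx":0,"ty":0,"tz":0.006,"claw":0},{"rx":0,"ry":0,"rz":0,"tx":0,"ty":0,"tz":0,"claw":0}]'
```

```text
time_s: 9.22
eef_pos: [535.4, -276.8, 42.5]
orientation: [0.18, 0.984, 0.0, 0.0]
force: [-1.6, 1.8, 6.2]
grip_width: 0.35
grasp_force: 61.6
```

Contact is where it should be (42.5 against an expected 42.4). Release slowly, then lift away.

```bash
python3 -m jog '[{"rx":0,"ry":0,"rz":0,"tx":0,"ty":0,"tz":0,"claw":32},{"rx":0,"ry":0,"rz":0,"tx":0,"ty":0,"tz":0,"claw":36},{"rx":0,"ry":0,"rz":0,"tx":0,"ty":0,"tz":0,"claw":45},{"rx":0,"ry":0,"rz":0,"tx":0,"ty":0,"tz":0,"claw":60},{"rx":0,"ry":0,"rz":0,"tx":0,"ty":0,"tz":0,"claw":70},{"rx":0,"ry":0,"rz":0,"tx":0,"ty":0,"tz":0,"claw":70},{"rx":0,"ry":0,"rz":0,"tx":0,"ty":0,"tz":-0.05,"claw":70},{"rx":0,"ry":0,"rz":0,"tx":0,"ty":0,"tz":-0.1,"claw":70},{"rx":0,"ry":0,"rz":0,"tx":0,"ty":0,"tz":-0.2,"claw":70},{"rx":0,"ry":0,"rz":0,"tx":0,"ty":0,"tz":-0.2,"claw":70},{"rx":0,"ry":0,"rz":0,"tx":0,"ty":0,"tz":-0.2,"claw":70},{"rx":0,"ry":0,"rz":0,"tx":0,"ty":0,"tz":0,"claw":70}]'
python3 - <<'E'
from h import *
im=bot.read_camera("wrist");c=bot.get_calibration("wrist");save("w4",im)
for q in ["steel_roller_center","seat"]:
    for d in bot.mark_of("wrist",q): print(q,d["pixel"],d["confidence"],onz(c,d["pixel"],52.6))
E
```

```text
time_s: 10.72
eef_pos: [537.9, -278.1, 234.1]
orientation: [0.18, 0.984, -0.001, 0.005]
force: [-0.5, -0.7, -1.0]
grip_width: 0.819
grasp_force: 0.0
steel_roller_center [182.3, 280.7] 0.88 [ 530.3114253  -276.07252402   52.6       ]
```

View pics/w4.png

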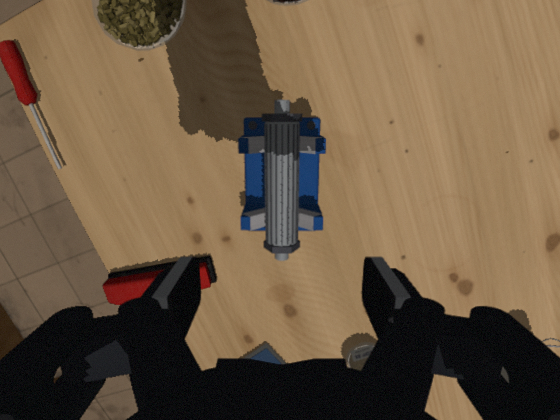

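The roller lies in both Vs (rows 99–259, column 281), with the collars outside the cheeks (rows 137–230). A quick numeric check, and hand in if it is within tolerance.

Run:
```python
from h import *
c=bot.get_calibration("wrist");s=bot.read_state();Rm=R.from_quat(s["orientation"]).as_matrix();T=np.array(s["eef_pos"])
t=lambda px,z:(Rm.T@(onz(c,px,z)-T))[:2].round(1)
a,b=t([99,282],54),t([259,281.5],54);p,q=t([137,282],60),t([230.5,282],60)
print(a,b,(a+b)/2,p,q,(p+q)/2)
off=abs(((a+b)-(p+q))[0]/2);print("offset",off,"len",a[0]-b[0],"cheeks",p[0]-q[0])
if off<7: print(bot.close_job())
```

```text
[82.2  0.6] [-69.    0.1] [6.6  0.35] [49.4  0.6] [-37.4   0.6] [6.  0.6]
offset 0.6000000000000014 len 151.2 cheeks 86.8
the job is handed in; nothing more can be done
None
```

The bare steel roller rests released in both V notches, about 1 mm off centre lengthways by the last picture. The gripper is clear, I did not go near the orange roller, and the job was handed in at about 11 s; no verdict was returned.

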